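# Hang the check weight behind the drop keeper of the load-cell stand and preload the cell

## Robot

A 6-joint arm with a two-finger parallel gripper is mounted at the origin on the work surface. World frame = base frame: x ahead of the robot, y to its left, z up, the work surface at z = 0. Lengths are in m, angles in degrees, forces in N, time in s.
With the tool pointing down it reaches from about 0.35 to 0.875 m from the base axis. Payload 4.2 kg.
Tool frame: the origin (TCP) lies at the very end of the fingers, on their centre line; the grasp point (between the pads) lies 19 mm behind it (r.grip_point_offset is the distance from the TCP to the grasp point, in m); z points along the fingers, y is the line along which they close (so a half turn about z gives the same grasp; the last joint's range is limited). The gripper opens to 87 mm and grips with 3 to 60 N. Pads are 19 mm wide; open, the fingers measure 117 mm over their backs; the gripper's body (75 mm by 190 mm) begins 51 mm behind the grasp point.
Start: joints at [-55.543, 22.042, 0.453, 0, -68.411, -14.817], TCP at [0.21, -0.589, 0.223] pointing down, gripper open.
Joint ranges: [-179.83, 179.83], [-69.29, 118.12], [-61.27, 80.66], [-181.25, 117.63], [-171.15, -9.14], [-177.46, 177.46]. Speed limits (degrees/s): [159.86, 159.86, 180, 180, 180, 180].

## Interface

Orientations are given as a 3x3 rotation matrix whose columns are the frame's x, y, z axes.
In Python, from station import r, cams gives the robot as it stands. The module is installed in compiled form; this text tells all that it offers.
- The arm moves only by the shell command python3 -m handwheel 'ROWS'. ROWS is JSON, a list that holds one entry, the list of rows, each a list of 7 numbers: the turn, a rotation vector about the tool's x, y, z in units of 6 degrees (1.0 is 6 degrees), then the shift along the tool's x, y, z in m, then the finger opening in m, from 0 to 0.087. In form: [[[ax, ay, az, x, y, z, jaw], ...]]. A call has 1 to 12 rows; each row shifts and turns the commanded pose from where the row before left it, along the tool's axes as they then stand; what a row does not reach is not made up. A row lasts 1/10 s, in which the tool goes at most 50 mm and 8.59 degrees, less where a joint would pass 70% of its speed; a pose out of reach is approached as far as the arm can. A call with a gripper value outside its range is refused whole. The fingers move at their own pace and stop on an object; the grip force is fixed at half the most. Time passes only in rows, so rows that do not move let the fingers close. It gives the time, the measured TCP pose, the force, the opening and the grip force at its end, in the units of the state.
- r.sense(): the state, without advancing time (a new reading comes with each control period).
- cams.capture(name): name is "scene" or "side" or "wrist"; returns the picture (420x560x3 uint8, red, green, blue); there is no depth.
- cams.get_calibration(name): a dict with "camera_matrix" (3x3 intrinsics, pixels), "k1" (the pictures are not rectified: a ray, as slopes to the right and down, at radius r is drawn at 1 + k1 r^2 times it, then the intrinsics apply), "rvec" (rotation vector, rad) and "tvec" (3), from world to camera coordinates, as OpenCV has them; the wrist camera has in their place "T_tool_cam" (4x4, takes a point from camera to tool coordinates, whose origin is the TCP and whose axes are the flange's). Camera axes: x right, y down, z forward; pixel columns grow to the right and rows downward; lengths in m; the calibration is good to about 2 mm. A picture is of the moment at which its call begins: read the wrist's pose just before it. get_calibration takes no time and is no camera call.
- r.finish_job(): hands the job in; it is judged then, once.
The state is a dict: "time_s": time; "joints": joint angles; "joint_velocities": joint speeds; "effort": joint torques, N m; "tcp_pos": TCP position; "ee_rot": TCP orientation; "wrist_force": force on the tool from outside, world axes, zero at the start; "moment": the same for the moment, N m; "gripper_width": opening from 0.0 (shut) to 1.0 (fully open); "gripper_force": force on a finger pad.
Only numpy, scipy, OpenCV 4.12 (cv2) and the standard library are available. Lean on these libraries where they do the work, as an engineer would, in place of code of your own. Each camera call takes 0.05 s, during which the arm holds its last target. There are 200 camera calls.

## Task

Hang the larger of the two eye weights on the peg of the load-cell stand: slide its eye along the peg so that it pushes the hanging keeper flap up and inward, and go on until the flap drops down behind the eye. Then, with the weight still in hand and locked behind the flap, exercise the load cell: draw the eye down on the peg until the peg carries about 15 N in all, hold for a moment, and let the weight hang there freely. Never load the stand with more than 20 N, and leave the other things alone.

Things in the scene. Friction and masses are not known exactly. Their poses are not given: they have to be found in the camera images.
- weight_eye (a point): Centre of the eye of the larger weight, the one to hang: a steel cylinder 44 mm across, 42 mm high, 0.4 to 0.6 kg, standing upright, 148 mm tall in all. The eye is an upright ring on a 12 mm neck: inner diameter 30, wire 8, outer 46 mm; its centre is 82 mm above the underside. z is up, x is the axis of the hole (the peg may pass either way), y lies in the ring's plane.
- weight_grip (a point): Centre of the black plastic grip knob on top of the same weight: a 24 x 24 mm square block, 34 mm tall, 49 mm straight above the centre of the eye; axes as the eye's, its faces look along x and y.
- peg_root (a point): Middle of the slot in the flat front face of the stand's head, 200 mm above the bench. A level, round, 12 mm steel peg sticks out along -x; z is up. It is clamped in the slot by hand and not measured: its axis is level with this point or up to 5 mm higher or lower, its tip 60 to 78 mm from the face; the keeper's pivot is 16 mm behind the tip. Hung, the eye's centre is 9 mm below the peg's axis.
- stand: Load-cell stand, bolted down, its peg along -x; origin on the bench below point peg_root. The head (34 mm deep, 44 wide) reaches from 32 mm below to 12 mm above point peg_root; the column behind it (from 32 mm behind the face) is no higher. Base plate 12 mm high, 120 wide, 60 mm forward of the face. Face and peg are hard; the cell is good for 20 N on peg, flap or head.
- keeper (a joint): Angle of the keeper, a dark steel flap (8 wide, 5 thick) pivoted on the peg's axis, hanging 33 mm below it. 0 = hangs down, its outward stop; positive = tip swung inward to the head and up (to 1.35). An eye pushed inward lifts it to about 0.7 to 1.2 with little force; it falls to 0 once the eye's plane is 25 to 36 mm inward of the pivot. The eye is then locked, with a little play.
- small_grip (a point): Centre of the grip knob (16 x 16 x 24 mm) of the smaller eye weight, 0.2 kg, 32 mm across, 100 mm tall, standing on the bench; this point is 88 mm above the bench. Leave it alone.
- meter: Grey handheld meter lying flat, 75 x 150 x 34 mm, origin at the centre of its underside, long side along its y. Leave it alone.
- driver: Screwdriver lying on the bench along its x. Leave it alone.
There are look-alikes about, which are no part of the job. Leave any purple look-alike of the part that bears weight_eye alone.

How it is judged:
By the outcome, as a careful person would: the job done as asked, in the order asked, and still so for the second after the job is handed in, with the robot touching nothing.
It also fails if it takes over 58 s, if anything falls off the work surface, if the arm or the gripper's body presses on something with over 40 N, if the wrist force passes 120 N, or if a joint passes its speed limit or range.

## Working session

There is one attempt and no reset: what is moved stays moved. The work goes in short steps, Python scripts to look and compute and a shell command to move; the robot and the scene stay as the last step left them, time stands still between calls to the robot, and variables do not carry over. Pictures are saved under pics/ and viewed, at most 10 in all, crops included, and the job is handed in when it is done.

```bash
mkdir -p pics; cat > h.py <<'E'
import numpy as np, cv2
from station import r, cams
def cal(n):
    c=cams.get_calibration(n);K=np.array(c["camera_matrix"]);k1=c["k1"]
    if n=="wrist":
        s=r.sense();T=np.eye(4);T[:3,:3]=s["ee_rot"];T[:3,3]=s["tcp_pos"];T=T@np.array(c["T_tool_cam"])
        R=T[:3,:3].T;t=-R@T[:3,3]
    else:
        R=cv2.Rodrigues(np.array(c["rvec"],float))[0];t=np.array(c["tvec"],float).ravel()
    return K,k1,R,t
def ray(C,u,v):
    K,k1,R,t=C
    p=cv2.undistortPoints(np.array([[[u,v]]],float),K,np.array([k1,0,0,0.]))[0,0]
    d=R.T@np.array([p[0],p[1],1]);return -R.T@t,d/np.linalg.norm(d)
def onz(C,u,v,z):
    o,d=ray(C,u,v);return o+d*(z-o[2])/d[2]
def tri(C1,a,C2,b):
    o1,d1=ray(C1,*a);o2,d2=ray(C2,*b)
    s=np.linalg.lstsq(np.c_[d1,-d2],o2-o1,rcond=None)[0]
    p,q=o1+s[0]*d1,o2+s[1]*d2;return (p+q)/2,np.linalg.norm(p-q)
def proj(C,P):
    K,k1,R,t=C
    return cv2.projectPoints(np.array(P,float).reshape(-1,3),cv2.Rodrigues(R)[0],t,K,np.array([k1,0,0,0.]))[0][:,0]
def snap(n,f):
    C=cal(n);im=cams.capture(n);cv2.imwrite(f"pics/{f}.png",im[:,:,::-1]);return C,im
E
python3 - <<'E'
from h import *
for n in("scene","side","wrist"):
    C,im=snap(n,n+"0");print(n,-C[2].T@C[3],C[2][2])
a=cv2.imread("pics/scene0.png");b=cv2.imread("pics/side0.png")
E
```

```text
scene [ 0.96450008 -0.3823921   0.6690047 ] [-0.46909592  0.56070329 -0.68232019]
side [0.19756495 0.5484085  0.78399582] [ 0.43709034 -0.55386543 -0.70865021]
wrist [ 0.14602577 -0.61186073  0.38321422] [ 0.23693984  0.08673261 -0.96764506]
```

View pics/scene0.png

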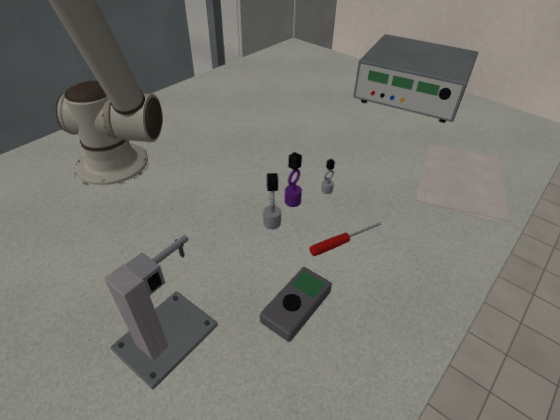

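View pics/side0.png

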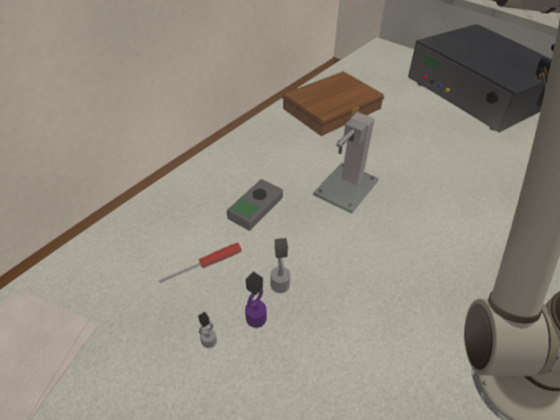

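Scene: there are three eye weights. The grey one at (272,200) is the large one, the purple one at (293,180) is the look-alike, and the small grey one is at (328,177). In the side view they are at (281,265), (256,300) and (207,330). Grey, tall and 44 mm wide fits the first. The stand's peg runs from about (155,262) to its tip at (186,239). I'll confirm with enlarged crops.

```bash
python3 - <<'E'
import cv2,numpy as np
a=cv2.imread("pics/scene0.png");b=cv2.imread("pics/side0.png")
z=lambda i,x,y,w,h,s:cv2.resize(i[y:y+h,x:x+w],None,fx=s,fy=s,interpolation=cv2.INTER_CUBIC)
top=np.hstack([z(a,250,145,100,75+15,4),z(a,105,228,100,90,4)])
bot=np.hstack([z(b,230,230,80,60,4)[:240],z(b,320,105,80,60,4),z(b,190,295,40,60,4)])
cv2.imwrite("pics/crop1.png",np.vstack([top,np.hstack([bot,np.zeros((240,0,3),np.uint8)])]))
from h import *
A,B=cal("scene"),cal("side")
hs=lambda im:cv2.cvtColor(im,cv2.COLOR_BGR2HSV)
def blobs(im,x0,y0,x1,y1,vmax):
    m=(im[y0:y1,x0:x1].max(2)<vmax).astype(np.uint8)
    n,l,s,c=cv2.connectedComponentsWithStats(m)
    return [(tuple((c[i]+[x0,y0]).round(1)),s[i].tolist()) for i in range(1,n) if s[i][4]>15]
print(blobs(a,255,145,345,235,50));print(blobs(b,190,230,300,335,60))
E
```

```text
[((np.float64(294.5), np.float64(160.9)), [34, 7, 12, 19, 177]), ((np.float64(330.0), np.float64(164.1)), [72, 14, 7, 11, 64]), ((np.float64(272.3), np.float64(182.2)), [12, 29, 11, 17, 168])]
[((np.float64(254.1), np.float64(283.2)), [57, 43, 15, 21, 237]), ((np.float64(203.5), np.float64(319.1)), [9, 83, 10, 13, 88])]
```

View pics/crop1.png

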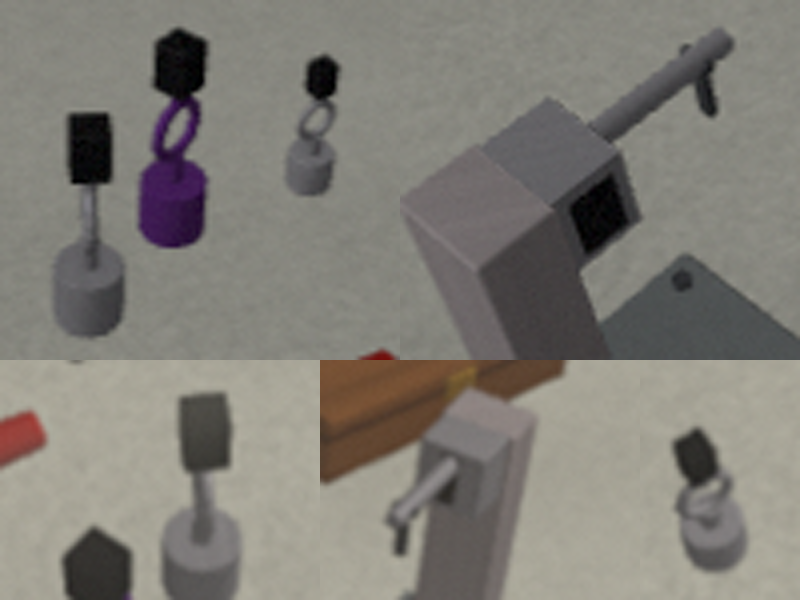

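The crop confirms it: the left grey weight is the target, seen nearly edge-on from the scene camera, with purple next to it and the small grey one to the right. The peg tip is at scene (187,238) / side (339,144), and the flap hangs near the tip.

```bash
python3 - <<'E'
from h import *
np.set_printoptions(precision=4,suppress=True)
A,B=cal("scene"),cal("side")
print("knob",tri(A,(272.3,182.2),B,(281.2,248)))
print("purple",tri(A,(294.5,160.9),B,(254.1,283.2)))
print("small",tri(A,(330,164.1),B,(203.5,319.1)))
t,e=tri(A,(186.5,238.5),B,(339,144.5));q,e2=tri(A,(157,260.5),B,(352,132.8));print("tip",t,e,"pegbase",q,e2)
d=q-t;print("peg dir deg",np.degrees(np.arctan2(d[1],d[0])),np.linalg.norm(d))
c1=onz(A,142,252.5,.212);c2=onz(A,160,266.7,.212);f=c2-c1
print("face corners",c1,c2,np.linalg.norm(f),"normal",np.degrees(np.arctan2(f[0],-f[1])),np.degrees(np.arctan2(f[1],f[0])))
b1=onz(A,272.5,182,.131);print("knob onz",b1, onz(B,281.2,248,.131), "camdir",np.degrees(np.arctan2(*(A[2].T@-A[3]-b1)[[1,0]])))
s=r.sense();print(s["tcp_pos"],s["ee_rot"],s["gripper_width"],s["wrist_force"],s["moment"])
E
```

```text
knob (array([0.516 , 0.1261, 0.1266]), np.float64(0.0020789567505506614))
purple (array([0.5024, 0.2235, 0.1271]), np.float64(0.00014658816478068377))
small (array([0.5428, 0.3225, 0.0844]), np.float64(0.00018382042988351))
tip [ 0.5665 -0.149   0.1977] 0.005326938988717316 pegbase [ 0.568  -0.2097  0.1964] 0.005268084538928983
peg dir deg -88.62916214028358 0.060719393776385924
face corners [ 0.553  -0.2201  0.212 ] [ 0.5969 -0.2184  0.212 ] 0.04390011579698061 normal 92.13788123606965 2.1378812360696466
knob onz [0.5203 0.1235 0.131 ] [0.5131 0.1282 0.131 ] camdir -48.71495110765747
[ 0.2099 -0.5882  0.2217] [[-0.9419 -0.336  -0.0007]
 [-0.336   0.9419  0.0015]
 [ 0.0002  0.0017 -1.    ]] 1.000168586903844 [-0.5265 -0.0499  1.041 ] [ 0.0007  0.0493 -0.0086]
```

```bash
cat >> h.py <<'E'
def go(p,yaw=None):
    "tool-axis shift to world TCP p (before turning), then turn units about tool z to bring tool y to yaw (deg)"
    s=r.sense();R=np.array(s["ee_rot"]);print("t",round(s["time_s"],2),"tcp",np.round(s["tcp_pos"],4),"shift",np.round(R.T@(np.array(p)-s["tcp_pos"]),4))
    y=np.degrees(np.arctan2(R[1,1],R[0,1]))
    if yaw is not None:
        d=(yaw-y+180)%360-180;print("yaw",round(y,2),"turn az units",round(-d/6,3),"or",round(-(d-180*np.sign(d))/6,3))
    print("down err",np.round(R[:,2],4),"F",np.round(s["wrist_force"],2),"j6",round(s["joints"][5],1))
E
python3 - <<'E'
from h import *
C=cal("wrist");s=r.sense();R=np.array(s["ee_rot"]);t=np.array(s["tcp_pos"])
for y in(-.06,0,.06):
  for z in (-.05,0): print(y,z,proj(C,t+R@[0,y,z])[0].round())
K=C[0];print(K)
print([proj(C,t+R@[x,0,.12])[0].round() for x in (-.1,-.05,0,.05,.1,.15)])
go((.52,-.10,.34))
E
```

```text
-0.06 -0.05 [107. 314.]
-0.06 0 [154. 258.]
0 -0.05 [278. 314.]
0 0 [278. 258.]
0.06 -0.05 [450. 314.]
0.06 0 [401. 258.]
[[357.80768637   0.         276.63948207]
 [  0.         357.80768637 206.30315147]
 [  0.           0.           1.        ]]
[array([277., 310.]), array([277., 258.]), array([277., 200.]), array([277., 137.]), array([277.,  69.]), array([277.,  -7.])]
t 0.15 tcp [ 0.2099 -0.5882  0.2217] shift [-0.4561  0.3558 -0.1178]
down err [-7.0e-04  1.5e-03 -1.0e+00] F [-0.53 -0.05  1.04] j6 -14.8
```

```bash
python3 -m handwheel '[[[0,0,0,-0.040,0.023,-0.01,0.087],[0,0,0,-0.040,0.023,-0.01,0.087],[0,0,0,-0.040,0.023,-0.01,0.087],[0,0,0,-0.040,0.023,-0.01,0.087],[0,0,0,-0.040,0.023,-0.01,0.087],[0,0,0,-0.040,0.023,-0.01,0.087],[0,0,0,-0.040,0.023,-0.01,0.087],[0,0,0,-0.040,0.023,-0.01,0.087],[0,0,0,-0.040,0.023,-0.01,0.087],[0,0,0,-0.040,0.023,-0.01,0.087],[0,0,0,-0.040,0.023,-0.01,0.087],[0,0,0,-0.040,0.023,-0.01,0.087]]]'
python3 -m handwheel '[[[0,0,0,0,0,0,0.087],[0,0,0,0,0,0,0.087]]]' >/dev/null
python3 - <<'E'
from h import *
C,im=snap("wrist","w1")
print(proj(C,[[.567,-.149,.2],[.567,-.149,.206],[.57,-.219,.2],[.553,-.2195,.212],[.597,-.2195,.212]]).round())
go((.516,.126,.25),131.3)
E
```

```text
time_s: 1.35
tcp_pos: [0.5702, -0.1656, 0.3428]
ee_rot: [[-0.942, -0.336, -0.0], [-0.336, 0.942, 0.0], [0.0, 0.0, -1.0]]
wrist_force: [1.2, -0.2, 0.9]
gripper_width: 0.998
gripper_force: 0.0
[[297. 198.]
 [297. 200.]
 [219. 174.]
 [222. 157.]
 [207. 206.]]
t 1.6 tcp [ 0.569  -0.1672  0.3419] shift [-0.0489  0.2939  0.092 ]
yaw 109.66 turn az units -3.606 or 26.394
down err [-1.6e-03  2.0e-04 -1.0e+00] F [-0.57 -0.5  -0.93] j6 -69.6
```

View pics/w1.png

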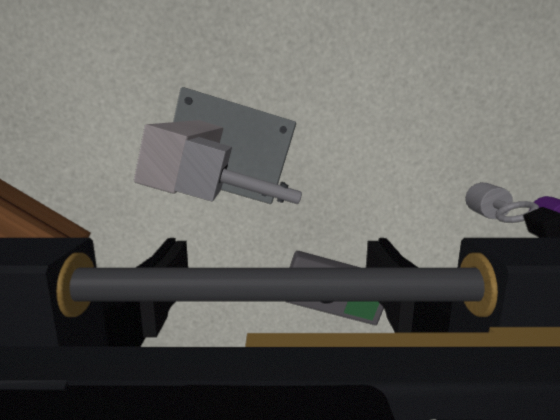

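The wrist view shows the peg running from the face at about (229,177) to its tip at about (300,196). The flap pivot cheeks are at (284,191), and the head's top front corners are near (230,150) and (213,200).

```bash
python3 - <<'E'
from h import *
np.set_printoptions(precision=4,suppress=True)
im=cv2.imread("pics/w1.png");C=cal("wrist")
g=cv2.cvtColor(im,cv2.COLOR_BGR2GRAY).astype(int)
for c in (236,244,252,260,268,294): print(c,g[160:210,c].tolist())
for z in (.195,.2,.205):
  t=onz(C,300.5,196.5,z);b=onz(C,229,177,z);d=b-t;print(z,t,b,np.linalg.norm(d),np.degrees(np.arctan2(d[1],d[0])))
c1=onz(C,230,150,.212);c2=onz(C,213,200,.212);print(c1,c2,np.linalg.norm(c1-c2))
E
```

```text
236 [95, 95, 94, 94, 93, 93, 94, 94, 93, 94, 95, 93, 92, 98, 106, 110, 114, 118, 116, 115, 112, 107, 101, 96, 87, 76, 77, 91, 91, 93, 93, 93, 93, 89, 114, 154, 157, 153, 151, 151, 152, 154, 154, 154, 154, 152, 150, 149, 150, 152]
244 [92, 93, 94, 93, 94, 94, 94, 95, 94, 93, 93, 94, 93, 93, 93, 96, 102, 108, 113, 115, 118, 116, 113, 109, 104, 97, 92, 80, 75, 84, 92, 92, 93, 93, 91, 87, 98, 143, 150, 152, 152, 152, 150, 149, 150, 148, 152, 154, 154, 153]
252 [91, 91, 92, 93, 92, 93, 93, 91, 92, 91, 91, 91, 91, 94, 92, 92, 91, 91, 100, 107, 112, 115, 118, 117, 116, 112, 107, 99, 94, 85, 75, 81, 91, 93, 91, 94, 93, 91, 93, 124, 145, 147, 147, 149, 150, 151, 152, 150, 150, 153]
260 [93, 91, 91, 91, 90, 92, 91, 91, 93, 92, 91, 92, 91, 93, 93, 92, 92, 93, 92, 92, 96, 104, 110, 115, 117, 118, 116, 114, 109, 103, 98, 89, 78, 77, 90, 92, 92, 94, 92, 90, 87, 111, 147, 153, 154, 152, 152, 150, 148, 147]
268 [94, 92, 91, 91, 94, 94, 94, 93, 92, 94, 92, 92, 92, 92, 92, 92, 92, 92, 94, 92, 92, 90, 92, 102, 108, 112, 115, 117, 116, 117, 112, 107, 100, 94, 83, 75, 85, 93, 93, 93, 92, 92, 89, 106, 144, 151, 151, 149, 148, 148]
294 [151, 150, 147, 146, 148, 146, 146, 146, 147, 149, 149, 147, 146, 143, 144, 147, 148, 149, 148, 149, 153, 154, 153, 150, 149, 149, 147, 146, 141, 118, 99, 105, 109, 115, 116, 115, 117, 117, 112, 107, 101, 92, 89, 114, 149, 152, 153, 153, 151, 147]
0.195 [ 0.565  -0.1466  0.195 ] [ 0.5696 -0.2115  0.195 ] 0.06505506275564861 -85.9817923434584
0.2 [ 0.564  -0.1473  0.2   ] [ 0.5685 -0.2112  0.2   ] 0.0640009012999352 -85.9817923434584
0.205 [ 0.5631 -0.148   0.205 ] [ 0.5675 -0.2108  0.205 ] 0.06294673984422183 -85.98179234345838
[ 0.5447 -0.2163  0.212 ] [ 0.5891 -0.2171  0.212 ] 0.044414322277851505
```

```bash
python3 -m handwheel '[[[0,0,0,-0.007,0.042,0.013,0.06],[0,0,0,-0.007,0.042,0.013,0.06],[0,0,0,-0.007,0.042,0.013,0.06],[0,0,0,-0.007,0.042,0.013,0.06],[0,0,0,-0.007,0.042,0.013,0.06],[0,0,0,-0.007,0.042,0.013,0.06],[0,0,0,-0.007,0.042,0.013,0.06],[0,0,-1.2,0,0,0,0.06],[0,0,-1.2,0,0,0,0.06],[0,0,-1.2,0,0,0,0.06],[0,0,0,0,0,0,0.06],[0,0,0,0,0,0,0.06]]]'
python3 - <<'E'
from h import *
C,im=snap("wrist","w2")
go((.516,.126,.25),131.3)
print(proj(C,[[.516,.126,.131],[.516,.126,.148],[.516,.126,.042]]).round())
u,v=proj(C,[.516,.126,.12])[0].astype(int)
c=im[:,:,::-1][max(v-100,0):v+100,u-133:u+133];cv2.imwrite("pics/w2c.png",cv2.resize(c,None,fx=3,fy=3));print(u-133,max(v-100,0))
E
```

```text
time_s: 2.8
tcp_pos: [0.5165, 0.1249, 0.2516]
ee_rot: [[-0.755, -0.656, -0.0], [-0.656, 0.755, -0.0], [0.0, 0.0, -1.0]]
wrist_force: [-0.8, -0.2, 0.1]
gripper_width: 0.689
gripper_force: 0.0
t 2.85 tcp [0.5166 0.125  0.2516] shift [-0.0002  0.0011  0.0016]
yaw 131.03 turn az units -0.045 or 29.955
down err [-1.e-04 -1.e-04 -1.e+00] F [ 0.37  0.11 -0.52] j6 -80.1
[[279. 201.]
 [279. 206.]
 [278. 180.]]
145 97
```

View pics/w2c.png

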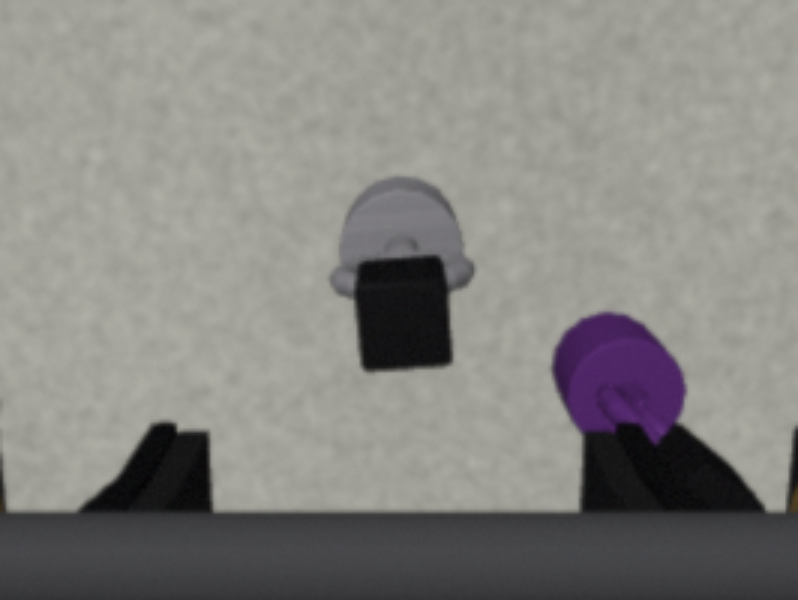

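The wrist crop shows the knob's top face centred at about crop (405,327), which is image (280,206). It is turned about 5° from the tool. The ring's ends are at (340,280) and (465,270), so the finger line lies in the ring's plane. The purple weight at (620,375) is clear to the side.

```bash
python3 - <<'E'
from h import *
C=cal("wrist")
f=lambda x,y:onz(C,145+x/3,97+y/3,.148)
P=[f(360,292),f(446,284),f(452,362),f(364,370)];print(np.round(P,4))
for i in range(4): d=P[(i+1)%4]-P[i];print(np.linalg.norm(d[:2]).round(4),np.degrees(np.arctan2(d[1],d[0])).round(1))
c=np.mean(P,0);print(c);go((c[0],c[1],.131-.019),136.2)
E
```

```text
[[0.5163 0.1122 0.148 ]
 [0.5005 0.1273 0.148 ]
 [0.5148 0.1421 0.148 ]
 [0.5313 0.1264 0.148 ]]
0.0218 136.4
0.0206 45.9
0.0228 -43.6
0.0206 -136.6
[0.51572837 0.12700481 0.148     ]
t 2.85 tcp [0.5166 0.125  0.2516] shift [-0.0007  0.002   0.1396]
yaw 131.03 turn az units -0.862 or 29.138
down err [-1.e-04 -1.e-04 -1.e+00] F [ 0.37  0.11 -0.52] j6 -80.1
```

```bash
python3 -m handwheel '[[[0,0,-0.88,-0.001,0.002,0,0.06],[0,0,0,0,0,0.035,0.05],[0,0,0,0,0,0.035,0.05],[0,0,0,0,0,0.035,0.05],[0,0,0,0,0,0.025,0.05],[0,0,0,0,0,0.0096,0.05],[0,0,0,0,0,0,0.05],[0,0,0,0,0,0,0.015],[0,0,0,0,0,0,0.015],[0,0,0,0,0,0,0.015],[0,0,0,0,0,0,0.015],[0,0,0,0,0,0,0.015]]]'
python3 -m handwheel '[[[0,0,0,0,0,0,0.015],[0,0,0,0,0,0,0.015],[0,0,0,0,0,-0.01,0.015],[0,0,0,0,0,-0.04,0.015],[0,0,0,0,0,-0.045,0.015],[0,0,0,0,0,-0.025,0.015],[0,0,0,0,0,0,0.015],[0,0,0,0,0,0,0.015],[0,0,0,0,0,0,0.015]]]'
python3 - <<'E'
from h import *
go((.565,-.05,.24),182)
E
```

```text
time_s: 4.05
tcp_pos: [0.5167, 0.1284, 0.1128]
ee_rot: [[-0.688, -0.726, 0.002], [-0.726, 0.688, 0.001], [-0.002, -0.001, -1.0]]
wrist_force: [-0.8, -0.6, 2.1]
gripper_width: 0.271
gripper_force: 29.9
time_s: 4.95
tcp_pos: [0.5143, 0.1276, 0.2292]
ee_rot: [[-0.689, -0.725, -0.006], [-0.725, 0.689, -0.002], [0.005, 0.003, -1.0]]
wrist_force: [0.3, -1.0, -5.0]
gripper_width: 0.271
gripper_force: 29.9
t 4.95 tcp [0.5143 0.1276 0.2292] shift [ 0.0939 -0.159  -0.0108]
yaw 136.49 turn az units -7.586 or 22.414
down err [-0.0058 -0.0019 -1.    ] F [ 0.28 -1.02 -4.98] j6 -74.9
```

```bash
python3 -m handwheel '[[[0,0,0,0.009,-0.016,-0.002,0.015],[0,0,0,0.019,-0.032,0,0.015],[0,0,0,0.019,-0.032,0,0.015],[0,0,0,0.019,-0.032,0,0.015],[0,0,0,0.019,-0.032,0,0.015],[0,0,0,0.009,-0.016,0,0.015],[0,0,-1.27,0,0,0,0.015],[0,0,-1.27,0,0,0,0.015],[0,0,-1.27,0,0,0,0.015],[0,0,-1.27,0,0,0,0.015],[0,0,-1.27,0,0,0,0.015],[0,0,-1.27,0,0,0,0.015]]]'
python3 -m handwheel '[[[0,0,0,0,0,0,0.015],[0,0,0,0,0,0,0.015],[0,0,0,0,0,0,0.015]]]'>/dev/null
python3 - <<'E'
from h import *
np.set_printoptions(precision=4,suppress=True)
go((.565,-.05,.231),182.5)
s=r.sense();t=np.array(s["tcp_pos"]);e=t-[0,0,.031]
out=[]
for n,w in (("scene",60),("side",45),("wrist",0)):
    C,im=snap(n,n+"3");p=proj(C,[e,[.566,-.148,.2],[.568,-.216,.2]]);print(n,p.round(1).tolist())
    if w:
        u,v=p[:2].mean(0).astype(int);x,y=u-w,v-w;s_=400/(2*w);print("crop",x,y,s_)
        out.append(cv2.resize(im[y:y+2*w,x:x+2*w,::-1],(400,400),interpolation=cv2.INTER_CUBIC))
cv2.imwrite("pics/c3.png",np.hstack(out))
E
```

```text
time_s: 6.15
tcp_pos: [0.5663, -0.0501, 0.2311]
ee_rot: [[0.044, -0.999, -0.006], [-0.999, -0.044, -0.0], [0.0, 0.006, -1.0]]
wrist_force: [0.1, -0.5, -4.7]
gripper_width: 0.272
gripper_force: 30.0
t 6.45 tcp [ 0.5672 -0.0501  0.233 ] shift [-0.0002  0.0022  0.002 ]
yaw -177.87 turn az units -0.062 or 29.938
down err [-0.0019 -0.0002 -1.    ] F [ 0.39  0.7  -4.59] j6 -9.1
scene [[228.2, 206.8], [185.0, 236.7], [151.5, 260.9]]
crop 146 161 3.3333333333333335
side [[313.1, 164.5], [337.9, 144.3], [352.5, 130.7]]
crop 280 109 4.444444444444445
wrist [[278.3, 237.8], [287.9, 54.5], [290.1, -103.8]]
```

View pics/c3.png

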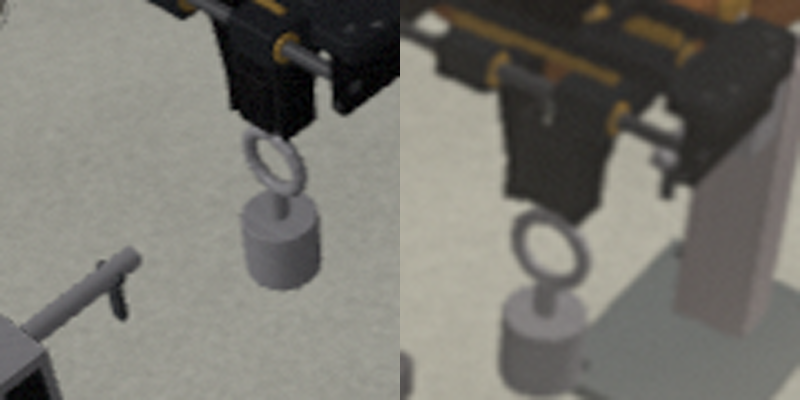

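View pics/wrist3.png

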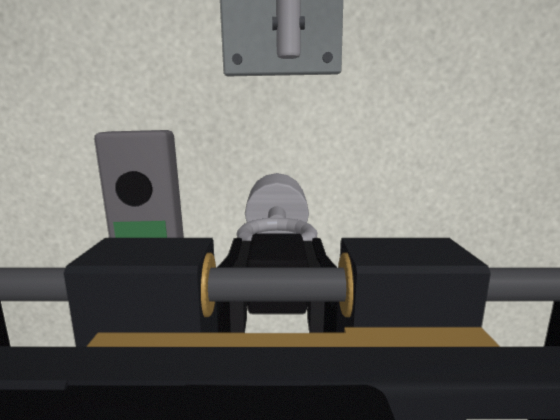

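Scene: the eye centre is at (228,210) and the peg tip at (186,239). Side: the eye is at (313.5,165) and the tip at (338.5,144). Wrist: the peg is centred on column 288.5 with its tip at row 55, parallel to the image columns. The weight hangs upright in the grip.

```bash
python3 - <<'E'
from h import *
np.set_printoptions(precision=4,suppress=True)
A,B,W=cal("scene"),cal("side"),cal("wrist")
e=tri(A,(227.9,210.2),B,(313.5,165.25));t=tri(A,(185.9,238.7),B,(338.5,144.3));print(e,t,t[0]-e[0])
im=cv2.imread("pics/wrist3.png");g=cv2.cvtColor(im,cv2.COLOR_BGR2GRAY).astype(int)
for row in (5,12,35,45): print(row,g[row,270:308].tolist())
print(g[40:66,288].tolist())
for z in(.195,.2,.205):print(onz(W,288.5,55,z),onz(W,288.5,5,z))
E
```

```text
(array([ 0.5687, -0.0535,  0.1969]), np.float64(0.0009720429703786336)) (array([ 0.5672, -0.1496,  0.1979]), np.float64(0.0034504456328217944)) [-0.0015 -0.0961  0.0009]
5 [116, 115, 115, 116, 117, 113, 85, 81, 87, 93, 102, 108, 115, 120, 125, 129, 132, 135, 140, 143, 144, 142, 141, 139, 138, 137, 132, 126, 123, 116, 106, 112, 113, 113, 112, 112, 113, 113]
12 [115, 116, 116, 116, 115, 112, 85, 82, 88, 94, 103, 108, 115, 122, 126, 129, 133, 135, 141, 143, 144, 143, 141, 139, 139, 137, 133, 129, 123, 113, 106, 111, 113, 113, 112, 112, 113, 112]
35 [119, 118, 118, 119, 117, 116, 99, 84, 88, 94, 103, 109, 115, 122, 127, 131, 135, 140, 144, 147, 147, 145, 142, 142, 141, 139, 135, 131, 125, 117, 108, 113, 115, 114, 115, 114, 114, 115]
45 [117, 117, 115, 113, 115, 112, 97, 83, 89, 95, 103, 111, 117, 123, 129, 132, 136, 141, 145, 149, 146, 146, 142, 141, 140, 140, 136, 130, 126, 118, 108, 112, 114, 115, 115, 114, 114, 115]
[142, 143, 144, 144, 144, 145, 145, 145, 145, 145, 146, 144, 140, 133, 121, 89, 73, 72, 82, 115, 118, 118, 118, 116, 118, 118]
[ 0.5657 -0.1485  0.195 ] [ 0.5667 -0.172   0.195 ]
[ 0.5658 -0.1478  0.2   ] [ 0.5668 -0.1707  0.2   ]
[ 0.5659 -0.147   0.205 ] [ 0.5669 -0.1694  0.205 ]
```

```bash
python3 -m handwheel '[[[0,0,0,0.02,0.005,0,0.015],[0,0,0,0.025,0,0,0.015],[0,0,0,0.025,0,0,0.015],[0,0,0,0.01,0,0,0.015],[0,0,0,0.005,0,0,0.015],[0,0,0,0.005,0,0,0.015],[0,0,0,0.005,0,0,0.015],[0,0,0,0.005,0,0,0.015],[0,0,0,0.005,0,0,0.015],[0,0,0,0,0,0,0.015],[0,0,0,0,0,0,0.015]]]'
python3 - <<'E'
from h import *
go((.5675,-.198,.233),182.1)
s=r.sense();e=np.array(s["tcp_pos"])-[0,0,.031];out=[]
for n,w in (("scene",35),("side",35)):
    C,im=snap(n,n+"4");u,v=proj(C,e)[0].astype(int);x,y=u-w,v-w
    out.append(cv2.resize(im[y:y+2*w,x:x+2*w,::-1],(400,400),interpolation=cv2.INTER_CUBIC));print(x,y)
cv2.imwrite("pics/c4.png",np.hstack(out))
E
```

```text
time_s: 7.7
tcp_pos: [0.5667, -0.1552, 0.2339]
ee_rot: [[0.039, -0.999, -0.0], [-0.999, -0.039, 0.0], [-0.0, 0.0, -1.0]]
wrist_force: [0.1, 0.5, -3.8]
gripper_width: 0.274
gripper_force: 30.0
t 7.7 tcp [ 0.5667 -0.1552  0.2339] shift [0.0428 0.0009 0.0009]
yaw -177.77 turn az units 0.022 or -29.978
down err [-0.e+00  1.e-04 -1.e+00] F [ 0.14  0.49 -3.8 ] j6 1.8
146 203
304 106
```

View pics/c4.png

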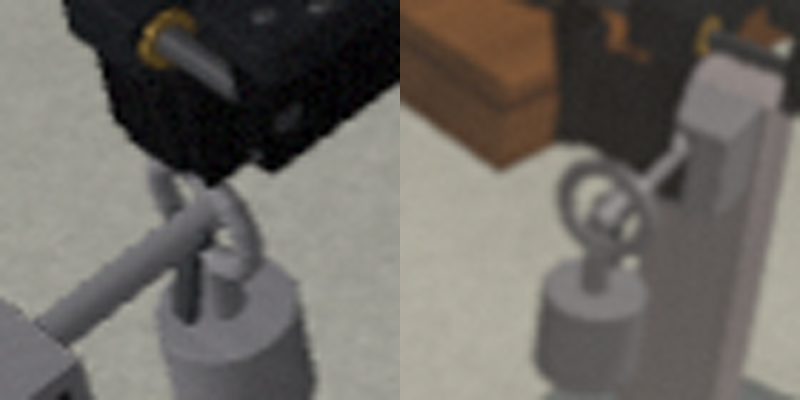

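The crops show the peg through the eye, roughly centred, with the flap just ahead of the ring. I'll push on slowly.

```bash
python3 -m handwheel '[[[0,0,0,0.005,0,0,0.015],[0,0,0,0.005,0,0,0.015],[0,0,0,0.005,0,0,0.015],[0,0,0,0.005,0,0,0.015],[0,0,0,0.005,0,0,0.015]]]'
python3 -m handwheel '[[[0,0,0,0.004,0,0,0.015],[0,0,0,0.004,0,0,0.015],[0,0,0,0.004,0,0,0.015],[0,0,0,0.003,0,0,0.015],[0,0,0,0.003,0,0,0.015],[0,0,0,0,0,0,0.015],[0,0,0,0,0,0,0.015],[0,0,0,0,0,0,0.015]]]'
python3 - <<'E'
from h import *
go((.5675,-.198,.233),182.1)
s=r.sense();e=np.array(s["tcp_pos"])-[0,0,.031];out=[]
for n,w in (("scene",35),("side",35)):
    C,im=snap(n,n+"5");u,v=proj(C,e)[0].astype(int);x,y=u-w,v-w
    out.append(cv2.resize(im[y:y+2*w,x:x+2*w,::-1],(400,400),interpolation=cv2.INTER_CUBIC));print(x,y)
cv2.imwrite("pics/c5.png",np.hstack(out))
E
```

```text
time_s: 8.3
tcp_pos: [0.5676, -0.1807, 0.2338]
ee_rot: [[0.039, -0.999, -0.0], [-0.999, -0.039, 0.0], [-0.0, 0.0, -1.0]]
wrist_force: [-0.8, 0.5, -5.0]
gripper_width: 0.273
gripper_force: 30.0
time_s: 9.1
tcp_pos: [0.5684, -0.1981, 0.234]
ee_rot: [[0.039, -0.999, 0.0], [-0.999, -0.039, 0.0], [-0.0, -0.0, -1.0]]
wrist_force: [0.1, 0.3, -3.7]
gripper_width: 0.273
gripper_force: 30.0
t 9.1 tcp [ 0.5684 -0.1981  0.234 ] shift [-0.0001  0.0009  0.001 ]
yaw -177.75 turn az units 0.024 or -29.976
down err [ 0.e+00  1.e-04 -1.e+00] F [ 0.13  0.29 -3.67] j6 6.1
125 218
313 98
```

View pics/c5.png

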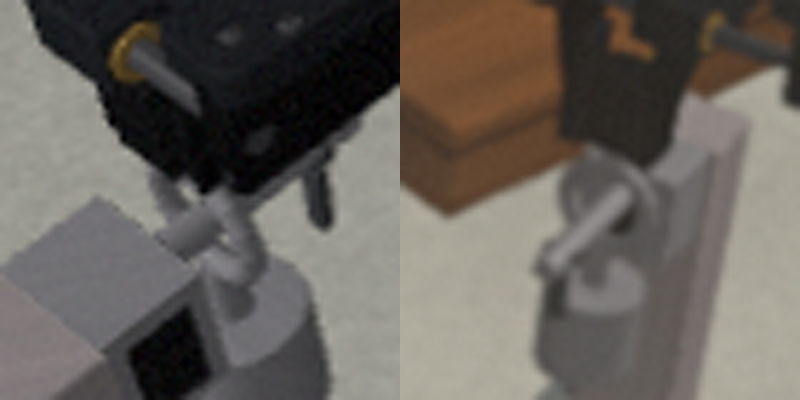

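The flap has dropped and hangs plumb outside the eye, at scene crop (320,190), so the weight is locked. Next I lower gently while watching the force.

```bash
python3 -m handwheel '[[[0,0,0,0,0,0.002,0.015],[0,0,0,0,0,0.002,0.015],[0,0,0,0,0,0,0.015],[0,0,0,0,0,0,0.015]]]' | egrep 'pos|wrist'
for i in 1 2 3; do python3 -m handwheel '[[[0,0,0,0,0,0,0.015]]]' | egrep 'wrist'; done
python3 -m handwheel '[[[0,0,0,0,0,0.001,0.015],[0,0,0,0,0,0,0.015],[0,0,0,0,0,0,0.015]]]' | egrep 'pos|wrist'
python3 -m handwheel '[[[0,0,0,0,0,0.001,0.015],[0,0,0,0,0,0,0.015],[0,0,0,0,0,0,0.015]]]' | egrep 'pos|wrist'
```

```text
tcp_pos: [0.5683, -0.1982, 0.2298]
wrist_force: [-0.1, -0.2, -4.3]
wrist_force: [0.5, -0.1, -3.2]
wrist_force: [-0.1, -0.1, -5.2]
wrist_force: [-0.1, -0.0, -5.3]
tcp_pos: [0.5683, -0.1982, 0.2289]
wrist_force: [0.1, 0.2, -4.4]
tcp_pos: [0.5684, -0.1982, 0.2279]
wrist_force: [0.2, -0.0, -4.3]
```

```bash

python3 -m handwheel '[[[0,0,0,0,0,0.001,0.015],[0,0,0,0,0,0,0.015],[0,0,0,0,0,0,0.015]]]' | egrep 'pos|wrist'
python3 -m handwheel '[[[0,0,0,0,0,0.0005,0.015],[0,0,0,0,0,0,0.015],[0,0,0,0,0,0,0.015]]]' | egrep 'pos|wrist'
python3 -m handwheel '[[[0,0,0,0,0,0.0005,0.015],[0,0,0,0,0,0,0.015],[0,0,0,0,0,0,0.015]]]' | egrep 'pos|wrist'
```

```text
tcp_pos: [0.5684, -0.1982, 0.2269]
wrist_force: [0.2, 0.5, -4.4]
tcp_pos: [0.5684, -0.1982, 0.2264]
wrist_force: [-0.1, 0.2, -3.8]
tcp_pos: [0.5684, -0.1982, 0.2259]
wrist_force: [0.3, 0.3, -4.0]
```

```bash

python3 -m handwheel '[[[0,0,0,0,0,0.0005,0.015],[0,0,0,0,0,0,0.015],[0,0,0,0,0,0,0.015]]]' | egrep 'pos|wrist'
python3 -m handwheel '[[[0,0,0,0,0,0.0005,0.015],[0,0,0,0,0,0,0.015],[0,0,0,0,0,0,0.015]]]' | egrep 'pos|wrist'
```

```text
tcp_pos: [0.5683, -0.1982, 0.2254]
wrist_force: [0.9, 0.4, -4.0]
tcp_pos: [0.5684, -0.1982, 0.2249]
wrist_force: [-0.7, 0.4, -4.3]
```

```bash

python3 -m handwheel '[[[0,0,0,0,0,0.0005,0.015],[0,0,0,0,0,0,0.015],[0,0,0,0,0,0,0.015]]]' | egrep 'pos|wrist'
python3 -m handwheel '[[[0,0,0,0,0,0.0005,0.015],[0,0,0,0,0,0,0.015],[0,0,0,0,0,0,0.015]]]' | egrep 'pos|wrist'
```

```text
tcp_pos: [0.5684, -0.1982, 0.2244]
wrist_force: [0.5, -0.8, -4.6]
tcp_pos: [0.5683, -0.1982, 0.2239]
wrist_force: [0.2, -0.1, -3.9]
```

```bash

python3 -m handwheel '[[[0,0,0,0,0,0.0005,0.015],[0,0,0,0,0,0,0.015],[0,0,0,0,0,0,0.015]]]' | egrep 'pos|wrist'
python3 -m handwheel '[[[0,0,0,0,0,0.0005,0.015],[0,0,0,0,0,0,0.015],[0,0,0,0,0,0,0.015]]]' | egrep 'pos|wrist'
```

```text
tcp_pos: [0.5683, -0.1982, 0.2234]
wrist_force: [0.3, -0.5, -4.8]
tcp_pos: [0.5684, -0.1982, 0.223]
wrist_force: [0.4, -0.6, -3.7]
```

```bash

python3 -m handwheel '[[[0,0,0,0,0,0.0005,0.015],[0,0,0,0,0,0,0.015],[0,0,0,0,0,0,0.015]]]' | egrep 'pos|wrist'
python3 -m handwheel '[[[0,0,0,0,0,0.0005,0.015],[0,0,0,0,0,0,0.015],[0,0,0,0,0,0,0.015]]]' | egrep 'pos|wrist'
```

```text
tcp_pos: [0.5685, -0.1983, 0.2229]
wrist_force: [-0.2, -0.3, -1.2]
tcp_pos: [0.5685, -0.1983, 0.2227]
wrist_force: [-1.3, 0.7, 0.9]
```

```bash

python3 -m handwheel '[[[0,0,0,0,0,0.0005,0.015],[0,0,0,0,0,0,0.015],[0,0,0,0,0,0,0.015]]]' | egrep 'pos|wrist'
python3 -m handwheel '[[[0,0,0,0,0,0.0005,0.015],[0,0,0,0,0,0,0.015],[0,0,0,0,0,0,0.015]]]' | egrep 'pos|wrist'
```

```text
tcp_pos: [0.5686, -0.1983, 0.2226]
wrist_force: [-2.9, 1.3, 6.3]
tcp_pos: [0.5686, -0.1983, 0.2225]
wrist_force: [-2.8, 2.4, 7.6]
```

```bash

python3 -m handwheel '[[[0,0,0,0,0,0.0005,0.015],[0,0,0,0,0,0,0.015],[0,0,0,0,0,0,0.015]]]' | egrep 'pos|wrist'
```

```text
tcp_pos: [0.5686, -0.1983, 0.2225]
wrist_force: [-3.2, 2.7, 8.9]
```

```bash

for i in 1 2 3; do python3 -m handwheel '[[[0,0,0,0,0,0,0.015]]]' | egrep 'wrist'; done
```

```text
wrist_force: [-3.5, 1.6, 7.9]
wrist_force: [-3.5, 3.0, 8.3]
wrist_force: [-3.5, 2.1, 8.5]
```

```bash

python3 -m handwheel '[[[0,0,0,0,0,0.0002,0.015],[0,0,0,0,0,0.0002,0.015],[0,0,0,0,0,0,0.015],[0,0,0,0,0,0,0.015]]]' | egrep 'pos|wrist'
for i in 1 2 3 4; do python3 -m handwheel '[[[0,0,0,0,0,0,0.015]]]' | egrep 'wrist'; done
```

```text
tcp_pos: [0.5686, -0.1983, 0.2225]
wrist_force: [-4.1, 3.9, 9.0]
wrist_force: [-4.0, 3.0, 8.9]
wrist_force: [-4.1, 2.5, 9.9]
wrist_force: [-3.9, 2.9, 10.6]
wrist_force: [-3.5, 3.4, 10.7]
```

Peg load is now about 14.5–15 N. I'll hold it, ease off, take out the lateral offset and let the peg take the weight alone.

```bash

python3 -m handwheel '[[[0,0,0,0,0,0,0.015],[0,0,0,0,0,0,0.015],[0,0,0,0,0,0,0.015],[0,0,0,0,0,0,0.015],[0,0,0,0,0,0,0.015]]]' | egrep 'wrist'
python3 -m handwheel '[[[0,0,0,0,0,-0.001,0.015],[0,0,0,0,0,-0.001,0.015],[0,0,0,0,0,-0.001,0.015],[0,0,0,0,0,0,0.015],[0,0,0,0,0.0012,0,0.015],[0,0,0,0,0.0012,0,0.015],[0,0,0,0,0,0,0.015],[0,0,0,0,0,0,0.015]]]' | egrep 'pos|wrist'
python3 -m handwheel '[[[0,0,0,0,0,0.0005,0.015],[0,0,0,0,0,0,0.015],[0,0,0,0,0,0,0.015]]]' | egrep 'pos|wrist'
python3 -m handwheel '[[[0,0,0,0,0,0.0005,0.015],[0,0,0,0,0,0,0.015],[0,0,0,0,0,0,0.015]]]' | egrep 'pos|wrist'
```

```text
wrist_force: [-4.1, 2.8, 9.7]
tcp_pos: [0.5666, -0.1983, 0.2229]
wrist_force: [2.6, 0.0, -1.2]
tcp_pos: [0.5665, -0.1983, 0.2228]
wrist_force: [3.3, 0.3, 0.1]
tcp_pos: [0.5665, -0.1984, 0.2227]
wrist_force: [3.8, 0.4, 2.1]
```

```bash

python3 -m handwheel '[[[0,0,0,0,-0.0007,0,0.015],[0,0,0,0,0,-0.0003,0.015],[0,0,0,0,0,0,0.015],[0,0,0,0,0,0,0.015]]]' | egrep 'pos|wrist'
for i in 1 2; do python3 -m handwheel '[[[0,0,0,0,0,0,0.015]]]' | egrep 'wrist'; done
```

```text
tcp_pos: [0.5666, -0.1983, 0.2226]
wrist_force: [2.6, 1.9, 3.5]
wrist_force: [1.7, 1.3, 4.8]
wrist_force: [2.7, 0.4, 5.0]
```

```bash

python3 -m handwheel '[[[0,0,0,0,-0.0006,-0.0006,0.015],[0,0,0,0,0,-0.0004,0.015],[0,0,0,0,0,0,0.015],[0,0,0,0,0,0,0.015]]]' | egrep 'pos|wrist'
for i in 1 2; do python3 -m handwheel '[[[0,0,0,0,0,0,0.015]]]' | egrep 'wrist'; done
```

```text
tcp_pos: [0.5667, -0.1983, 0.2227]
wrist_force: [1.2, -0.2, 1.9]
wrist_force: [1.1, -1.0, 1.1]
wrist_force: [0.8, -1.0, 0.3]
```

Force is near zero, so the peg carries just the weight. I'll open slightly and rise clear of the knob. The purple and other items are far away.

```bash

python3 -m handwheel '[[[0,0,0,0,0,0,0.03],[0,0,0,0,0,0,0.04],[0,0,0,0,0,0,0.05],[0,0,0,0,0,0,0.05],[0,0,0,0,0,0,0.05],[0,0,0,0,0,-0.005,0.05],[0,0,0,0,0,-0.015,0.05],[0,0,0,0,0,-0.03,0.05],[0,0,0,0,0,-0.04,0.05],[0,0,0,0,0,-0.04,0.05],[0,0,0,0,0,0,0.05]]]'
python3 -m handwheel '[[[0,0,0,0,0,0,0.05],[0,0,0,0,0,0,0.05],[0,0,0,0,0,0,0.05],[0,0,0,0,0,0,0.05],[0,0,0,0,0,0,0.05],[0,0,0,0,0,0,0.05],[0,0,0,0,0,0,0.05],[0,0,0,0,0,0,0.05],[0,0,0,0,0,0,0.05],[0,0,0,0,0,0,0.05]]]' >/dev/null
python3 - <<'E'
from h import *
out=[]
for n,w in (("scene",35),("side",35)):
    C,im=snap(n,n+"6");u,v=proj(C,[.567,-.19,.19])[0].astype(int);x,y=u-w,v-w
    out.append(cv2.resize(im[y:y+2*w,x:x+2*w,::-1],(400,400),interpolation=cv2.INTER_CUBIC))
cv2.imwrite("pics/c6.png",np.hstack(out));go((0,0,0))
E
```

```text
time_s: 20.0
tcp_pos: [0.5694, -0.1993, 0.361]
ee_rot: [[0.039, -0.999, 0.013], [-0.999, -0.039, -0.004], [0.004, -0.013, -1.0]]
wrist_force: [0.3, 0.3, 0.8]
gripper_width: 0.576
gripper_force: 0.0
t 21.1 tcp [ 0.5673 -0.1982  0.3534] shift [-0.2202  0.5591  0.3533]
down err [ 1.e-04 -0.e+00 -1.e+00] F [-0.41  0.21 -0.01] j6 6.1
```

View pics/c6.png

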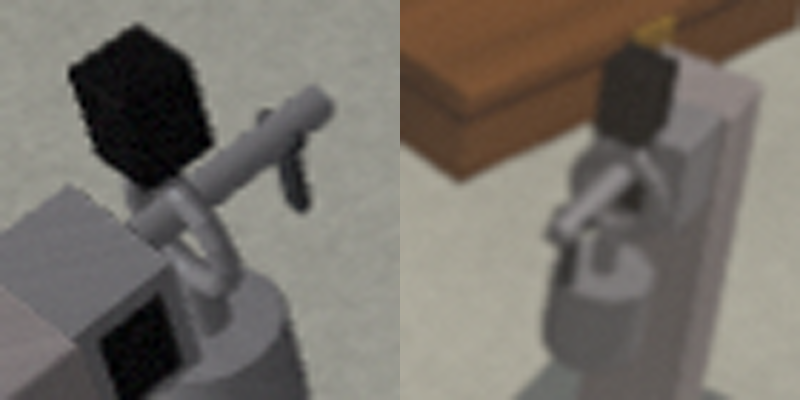

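The weight hangs on the peg, with the flap plumb outside the eye at scene crop (290,170) and the gripper clear. A quick check that it is still, then I hand in.

```bash

python3 -m handwheel '[[[0,0,0,0,0,0,0.05],[0,0,0,0,0,0,0.05],[0,0,0,0,0,0,0.05],[0,0,0,0,0,0,0.05],[0,0,0,0,0,0,0.05],[0,0,0,0,0,0,0.05],[0,0,0,0,0,0,0.05],[0,0,0,0,0,0,0.05],[0,0,0,0,0,0,0.05],[0,0,0,0,0,0,0.05],[0,0,0,0,0,0,0.05],[0,0,0,0,0,0,0.05]]]' >/dev/null
python3 - <<'E'
from h import *
a=cv2.imread("pics/scene6.png").astype(int);C,im=snap("scene","scene7");b=im[:,:,::-1].astype(int)
u,v=proj(C,[.567,-.19,.19])[0].astype(int);d=np.abs(a-b)[v-35:v+35,u-35:u+35].max(2);print((d>25).sum(),d.max())
if (d>25).sum()<15: print(r.finish_job())
E
```

```text
0 18
the job is handed in; nothing more can be done
None
```

The larger weight is on the peg, locked behind the flap. It was loaded to about 15 N (estimated from the wrist force), held, and now hangs freely and still; the job was handed in at about 22 s.

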